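# Pack the capped jars and hold the check sample down in the seal tester

## Robot

A 6-joint arm with a two-finger parallel gripper is mounted at the origin on the work surface. World frame = base frame: x ahead of the robot, y to its left, z up, the work surface at z = 0. Lengths are in m, angles in rad, forces in N, time in s.
With the tool pointing down it reaches from about 0.275 to 0.825 m from the base axis. Payload 5.2 kg.
Tool frame: the origin (TCP) lies on the centre line of the jaws, within the pads' length; the fingertips stand 8 mm ahead of it and the grasp point (between the pads) lies 11 mm behind it; z points along the fingers, y is the line along which they close (so a half turn about z gives the same grasp; the last joint's range is limited). The gripper opens to 93 mm and grips with 3 to 60 N. Pads are 15 mm wide; open, the fingers measure 128 mm over their backs; the gripper's body (75 mm by 188 mm) begins 65 mm behind the grasp point.
Start: joints at [-1.54, 0.259, 1.535, -0, 1.348, -0.203], TCP at [0.127, -0.535, 0.227] pointing down, gripper open.
Joint ranges: [-3.14, 3.14], [-0.91, 2.08], [0.19, 2.58], [-1.22, 4.36], [0.22, 2.71], [-3.12, 3.12]. Speed limits (rad/s): [2.57, 2.57, 3.14, 3.14, 3.14, 3.14].

## Interface

Orientations are given as a unit quaternion [x, y, z, w].
In Python, from workcell import get_state, snapshot, calibration, close_job gives the robot as it stands.
- The arm moves only by the tool move_arm, never from a script. Its argument "steps" is text: rows parted by semicolons, each of 4 numbers parted by spaces: the shift along the tool's x, y, z in mm, then the turn about the tool's z in degrees. In form: x y z spin; .... A call has exactly 10 rows; each row shifts and turns the commanded pose from where the row before left it, along the tool's axes as they then stand; what a row does not reach is not made up. A row lasts 1/12 s, in which the tool goes at most 41.7 mm and 7.16 degrees, less where a joint would pass 70% of its speed; a pose out of reach is approached as far as the arm can. A call with a gripper value outside its range is refused whole. "claw" is the closure in counts, from 0 (fully open) to 255 (shut), set as the call begins (left out, the last holds). The fingers move at their own pace and stop on an object; the grip force is fixed at half the most. Time passes only in rows, so rows that do not move let the fingers close, or fill a call up. It gives the time, the measured TCP pose, the force, the opening and the grip force at its end, in the units of the state.
- get_state(): the state, without advancing time (a new reading comes with each control period).
- snapshot(name): name is "scene" or "top" or "wrist"; returns (picture, depth): 400x640x3 uint8, blue, green, red; 400x640 float32, m along the optical axis (not along the pixel's ray), 0 where there is no reading.
- calibration(name): a dict with "camera_matrix" (3x3 intrinsics, pixels), "camera_from_world" (4x4, takes a point from world to camera coordinates); the wrist camera has in their place "hand_eye" (4x4, takes a point from camera to tool coordinates, whose origin is the TCP and whose axes are the flange's). Camera axes: x right, y down, z forward; pixel columns grow to the right and rows downward; lengths in m; the calibration is good to about 2 mm. A picture is of the moment at which its call begins: read the wrist's pose just before it. calibration takes no time and is no camera call.
- close_job(): hands the job in; it is judged then, once.
The state is a dict: "clock": time; "joint_pos": joint angles; "joint_vel": joint speeds; "joint_efforts": joint torques, N m; "ee_pos": TCP position; "orientation": TCP orientation; "wrist_force": force on the tool from outside, world axes, zero at the start; "wrist_torque": the same for the moment, N m; "grip_width": finger opening in m; "grip_force": force on a finger pad.
Only numpy, scipy, OpenCV 4.12 (cv2) and the standard library are available. Lean on these libraries where they do the work, as an engineer would, in place of code of your own. Each camera call takes 0.05 s, during which the arm holds its last target. There are 200 camera calls.

## Task

Collect the finished jars from the capping machine's catch tray: stand the two short wide jars upright in the grey tote and let go of them. Then take the tall slim jar, put it base down into the funnel of the seal tester and press it down against the sprung plunger until it meets the hard stop, firmly but without ramming it, and finish while still holding it pressed down on the stop. Leave everything else on the bench where it is, including the loose cap in the tray.

Things in the scene. Friction and masses are not known exactly. Their poses are not given: they have to be found in the camera images.
- capper: white capping machine, fixed, with a steel catch tray. Origin at table level under the middle of the tray, whose floor is 4 mm and rim 18 mm above the table. Tray: 360 mm along x, 80 mm to the -y side. Jars stand in a row along x, at about x = -115, -25, 65 mm (y up to 20 mm off), in any order. Machine body (260 mm high) starts at y = +145 mm: grasp the jars across y
- wide_jar_a_center (a point): a short wide white screw-capped plastic jar, 50 mm diameter, 50 mm high, 70 to 140 g, straight sided; starts upright in the catch tray. This point is its centre, 25 mm above its underside; z is its upright axis. The two wide jars are alike
- wide_jar_b_center (a point): a short wide white screw-capped plastic jar, 50 mm diameter, 50 mm high, 70 to 140 g, straight sided; starts upright in the catch tray. This point is its centre, 25 mm above its underside; z is its upright axis. The two wide jars are alike
- tall_jar_center (a point): the tall slim white screw-capped plastic jar, 36 mm diameter, 84 mm high, 60 to 130 g, straight sided; starts upright in the catch tray. This point is its centre, 42 mm above its underside; z is its upright axis
- tall_jar: the same tall jar; origin at the centre of its underside
- wide_jar_a: the same wide jar a; origin at the centre of its underside
- wide_jar_b: the same wide jar b; origin at the centre of its underside
- tote: loose grey open plastic tote, 210 mm (x) by 180 mm (y), 60 mm high, walls and floor 5 mm thick, 600 g. Origin under its centre at table level, z up. There is room for the two wide jars side by side along x (for example at x = -47 and +47 mm)
- nest (a point): centre of the seal tester's hard stop, 55 mm above the table: where the centre of the tall jar's underside must end. The tester is a fixed grey block, 140 x 140 x 45 mm high, with an aluminium funnel on top: 42 mm inner diameter, widening to 56 mm (62 mm outside) at its rim, which is 70 mm above the table
- stop_ring: the hard stop: flat steel ring inside the funnel, 43 mm outer and 22 mm inner diameter, top face 55 mm above the table; this origin is at 45 mm. The jar's underside rests on it when fully down
- plunger (a joint): sprung brass plunger, 18 mm diameter, upright in the middle of the stop ring. 0 = fully up, its top 65 mm above the table, 10 mm above the stop; grows in m as pressed; 0.010 with the jar on the stop. The spring pushes up with about 3 N at 0 and 8 N at 0.010, more than the jar's weight; 12 to 25 N of push in all seats the jar firmly
- reagent_bottle_center (a point): bystander: white reagent bottle, red cap, 66 mm diameter, 140 mm high; centre
- amber_bottle_center (a point): bystander: amber glass bottle, 70 mm diameter, 150 mm high; centre
- beaker_center (a point): bystander: glass beaker, 70 mm diameter, 85 mm high; centre
- carton: bystander: small white carton 55 x 40 x 30 mm; origin under its centre
- scoop: bystander: steel spatula 170 mm long lying on the bench
- dish: bystander: shallow glass dish, 80 mm diameter, 16 mm high; origin under its centre
- loose_cap: bystander: loose white cap, 36 mm diameter, 14 mm high, lying in the catch tray at the +x end of the row of jars; origin under its centre

How it is judged:
On the way:
1. both wide jars stand upright in the tote, released (x of wide_jar_a_center in the frame of tote between -0.09 and 0.09 m and y of wide_jar_a_center in the frame of tote between -0.075 and 0.075 m and z of wide_jar_a_center in the frame of tote between 0.02 and 0.04 m and angle between each of wide_jar_a_center, wide_jar_b_center's own z axis and vertical below 0.15 rad and linear speed of each of wide_jar_a, wide_jar_b below 0.05 m/s and contact force between each of wide_jar_a, wide_jar_b and the arm below 0.1 N and contact force between each of wide_jar_a, wide_jar_b and the fingers below 0.1 N and x of wide_jar_b_center in the frame of tote between -0.09 and 0.09 m and y of wide_jar_b_center in the frame of tote between -0.075 and 0.075 m and z of wide_jar_b_center in the frame of tote between 0.02 and 0.04 m), for 0.2 s.
At the end, for the whole second after the job is handed in: Both wide jars stand upright (0.15 rad) on the tote's floor, at rest, released. The tall jar is upright (0.1 rad) on the hard stop (within 6 mm of its centre), plunger in by 8.5 mm or more, fingers still on the jar, 1 to 35 N on the stop, through the last second (all of step 1 and value of joint plunger above 0.0085 m and contact force between tall_jar and stop_ring between 1 and 35 N and contact force between the fingers and tall_jar above 1 N and horizontal distance between tall_jar_center and nest below 0.006 m and angle between tall_jar_center's own z axis and vertical below 0.1 rad and linear speed of tall_jar below 0.02 m/s); the arm keeps its last pose, push and grip.
It fails at once if a bystander is moved by more than 30 mm (distance of any of reagent_bottle_center, amber_bottle_center, beaker_center, carton, scoop, dish, loose_cap from where it was at the start of the episode above 0.03 m).
It fails at once if the tall jar is rammed against the stop (over 60 N) (contact force between tall_jar and stop_ring above 60 N).
It also fails if it takes over 72 s, if anything falls off the work surface, if the arm or the gripper's body presses on something with over 40 N, if the wrist force passes 120 N, or if a joint passes its speed limit or range.

## Working session

There is one attempt and no reset: what is moved stays moved. The work goes in short steps, Python scripts to look and compute and a tool call to move; the robot and the scene stay as the last step left them, time stands still between calls to the robot, and variables do not carry over. Pictures are saved under pics/ and viewed, at most 10 in all, crops included, and the job is handed in when it is done.

Besides the shell and the picture viewer there is one more tool, called by a JSON object that holds its "op" and its "data". move_arm: Moves the arm, as the interface text tells. Its arguments: {"type":"object","properties":{"steps":{"type":"string"},"claw":{"type":"number"}},"required":["steps"]}

```bash
mkdir -p pics; ls
python3 - <<'E'
from workcell import *
import cv2,numpy as np
np.set_printoptions(precision=4,suppress=True)
s=get_state();print(s)
for n in("top","scene"):
    c=calibration(n);print(n,c)
    p,d=snapshot(n);cv2.imwrite(f"pics/{n}0.png",p);np.save(f"pics/{n}0.npy",d);print((d>0).mean())
print(calibration("wrist"))
E
```

```text
pics
{'clock': 0.0, 'joint_pos': array([-1.5398,  0.2593,  1.536 , -0.    ,  1.348 , -0.2028]), 'joint_vel': array([ 0.0005, -0.0011, -0.002 ,  0.0013,  0.0009,  0.    ]), 'joint_efforts': array([  0.0005, -43.7309, -28.4003,   0.072 ,   0.0416,  -0.0001]), 'ee_pos': array([ 0.1274, -0.5345,  0.2259]), 'orientation': array([ 0.9932,  0.1166,  0.0001, -0.0009]), 'wrist_force': array([-0.2607, -0.1744,  0.1514]), 'wrist_torque': array([ 0.0051, -0.0434,  0.0056]), 'grip_force': 0.0, 'grip_width': 0.09338947607646737}
top {'camera_matrix': array([[368.2923,   0.    , 318.4241],
       [  0.    , 368.2923, 202.4695],
       [  0.    ,   0.    ,   1.    ]]), 'camera_from_world': array([[-0.022 , -0.9997, -0.0084,  0.0241],
       [-0.9913,  0.0229, -0.1299,  0.5371],
       [ 0.1301,  0.0055, -0.9915,  0.9661],
       [ 0.    ,  0.    ,  0.    ,  1.    ]])}
0.99598046875
scene {'camera_matrix': array([[379.2698,   0.    , 322.1171],
       [  0.    , 379.2698, 203.6624],
       [  0.    ,   0.    ,   1.    ]]), 'camera_from_world': array([[-0.1303,  0.9914,  0.009 ,  0.0803],
       [ 0.6265,  0.0894, -0.7743, -0.2692],
       [-0.7684, -0.0953, -0.6328,  1.2398],
       [ 0.    ,  0.    ,  0.    ,  1.    ]])}
0.9959921875
{'camera_matrix': array([[333.129 ,   0.    , 324.774 ],
       [  0.    , 333.129 , 199.5391],
       [  0.    ,   0.    ,   1.    ]]), 'hand_eye': array([[ 0.0001, -0.9572, -0.2895,  0.0819],
       [ 1.    , -0.0002,  0.0009,  0.0007],
       [-0.001 , -0.2895,  0.9572, -0.1594],
       [ 0.    ,  0.    ,  0.    ,  1.    ]])}
```

View pics/top0.png

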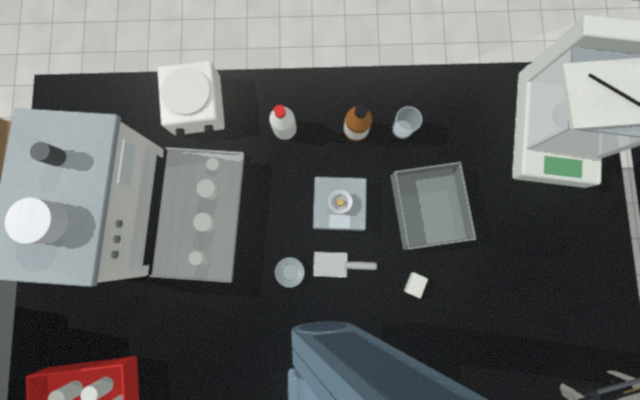

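View pics/scene0.png

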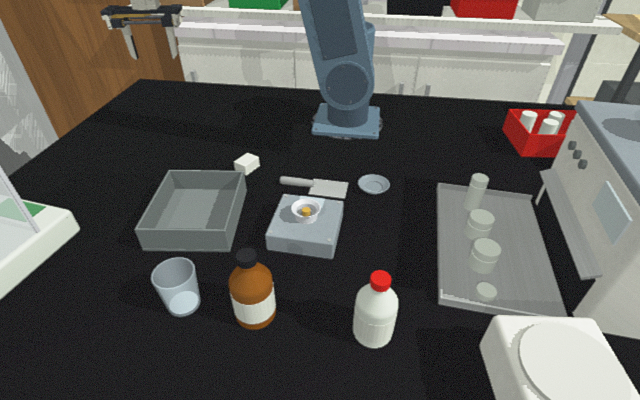

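The top view shows the tall jar at (195,258), wide jars at (203,222) and (206,188), the cap at (212,164), the funnel at (340,202) and the tote at (433,205). The scene view agrees. Next I'll localise them from depth at known heights.

```bash
cat > h.py <<'E'
from workcell import *
import cv2,numpy as np
from scipy.spatial.transform import Rotation as R
np.set_printoptions(precision=4,suppress=True)
def cloud(d,K,T):  # T world_from_camera
    v,u=np.mgrid[:d.shape[0],:d.shape[1]]
    P=np.stack([(u-K[0,2])/K[0,0]*d,(v-K[1,2])/K[1,1]*d,d,np.ones_like(d)],-1)@T.T
    P[d<=0]=np.nan
    return P[...,:3]
def comps(P,zlo,zhi,box):
    m=((P[...,2]>zlo)&(P[...,2]<zhi)&(P[...,0]>box[0])&(P[...,0]<box[1])&(P[...,1]>box[2])&(P[...,1]<box[3])).astype(np.uint8)
    n,l=cv2.connectedComponents(m)
    out=[]
    for i in range(1,n):
        q=P[l==i]
        if len(q)>12: out.append(q)
    return out
E
python3 - <<'E'
from h import *
for n in("top","scene"):
    c=calibration(n);T=np.linalg.inv(c["camera_from_world"]);d=np.load(f"pics/{n}0.npy")
    P=cloud(d,c["camera_matrix"],T)
    if n=="top":
        for px in((195,258),(203,222),(206,188),(212,164),(340,202),(433,205),(180,200),(282,120)):print(px,P[px[1],px[0]])
    tb=(.2,.8,.2,.6)
    for nm,lo,hi,b in(("wide",.048,.06,tb),("tall",.08,.1,tb),("cap",.014,.024,tb),("funnel",.062,.08,(.4,.7,-.15,.1)),("tote",.053,.07,(.3,.8,-.5,-.1))):
        for q in comps(P,lo,hi,b):
            if nm=="cap" and len(q)>300: continue
            xy=q[:,:2];(cx,cy),(w,h),a=cv2.minAreaRect(xy.astype(np.float32))
            (ex,ey),r=cv2.minEnclosingCircle(xy.astype(np.float32))
            print(n,nm,len(q),np.median(q[:,2]),"mean",xy.mean(0),"rect",np.array([cx,cy,w,h,a]),"circ",np.array([ex,ey,r]))
E
```

```text
(195, 258) [0.396  0.3282 0.0848]
(203, 222) [0.4896 0.3188 0.0561]
(206, 188) [0.5819 0.3143 0.0502]
(212, 164) [0.6557 0.3088 0.018 ]
(340, 202) [ 0.5337 -0.0451  0.0637]
(433, 205) [ 0.527  -0.3074  0.0048]
(180, 200) [0.5578 0.4021 0.0029]
(282, 120) [0.7444 0.101  0.1128]
top wide 180 0.05506551579575791 mean [0.7514 0.343 ] rect [ 0.7521  0.3444  0.0465  0.1508 20.132 ] circ [0.7739 0.3524 0.0755]
top wide 275 0.05499589780289138 mean [0.5811 0.3138] rect [ 0.5814  0.3145  0.0491  0.0473 45.0351] circ [0.5811 0.3148 0.0252]
top wide 281 0.05510788203287109 mean [0.4911 0.321 ] rect [ 0.4918  0.3215  0.049   0.0481 44.7464] circ [0.4912 0.3218 0.0252]
top wide 19 0.04909434724463957 mean [0.3982 0.4764] rect [ 0.3985  0.4759  0.003   0.042  82.7988] circ [0.3986 0.4773 0.0211]
top wide 18 0.055565953766492426 mean [0.3987 0.3131] rect [ 0.3989  0.3141  0.0317  0.0104 10.463 ] circ [0.3979 0.3192 0.0159]
top wide 17 0.0545880662967837 mean [0.3619 0.4838] rect [ 0.3613  0.4836  0.0034  0.0184 80.7084] circ [0.3615 0.4849 0.0093]
top tall 992 0.09085066996035124 mean [0.7744 0.354
[... 3953 characters left out ...]
 -0.0448  0.0308]
scene funnel 51 0.06595351920851256 mean [ 0.5384 -0.0446] rect [ 0.5378 -0.0448  0.0165  0.0156 51.2153] circ [ 0.5371 -0.0445  0.009 ]
scene tote 1132 0.059253771492052854 mean [ 0.5392 -0.2973] rect [ 0.5232 -0.2941  0.2139  0.1808  6.8767] circ [ 0.5244 -0.2935  0.1364]
scene tote 282 0.062391657012653756 mean [ 0.7327 -0.2482] rect [ 0.7361 -0.2444  0.0247  0.0593 36.4279] circ [ 0.7455 -0.2374  0.0298]
scene tote 233 0.06193068477563024 mean [ 0.7724 -0.2165] rect [ 0.7683 -0.2211  0.0264  0.0638 32.7682] circ [ 0.7576 -0.2279  0.032 ]
scene tote 77 0.06161673670294188 mean [ 0.7846 -0.1123] rect [ 0.7827 -0.1153  0.0317  0.0044 62.6605] circ [ 0.7809 -0.1143  0.0159]
```

Tall jar at (0.398, 0.326), wide jars at (0.4925, 0.322) and (0.5825, 0.315), nest at (0.535, -0.045). The tote centre is (0.5225, -0.294) with 6.9° yaw. I'll turn the tool to yaw 0, so tool x = world x, y = -y and z = -z.

{"op": "move_arm", "data": {"steps": "0 0 0 6.7; 0 0 0 6.7; 25 -30 0 0; 25 -30 0 0; 25 -30 0 0; 25 -30 0 0; 25 -30 0 0; 25 -30 0 0; 25 -30 0 0; 25 -30 0 0", "claw": 40}}

```text
clock: 0.93
ee_pos: [0.3281, -0.2932, 0.2265]
orientation: [1.0, -0.0, -0.0, -0.0]
wrist_force: [-0.2, -0.6, -0.0]
grip_width: 0.0781
grip_force: 0.0
```

{"op": "move_arm", "data": {"steps": "14 -38 0 0; 14 -38 0 0; 14 -38 0 0; 14 -38 0 0; 14 -38 0 0; 14 -38 0 0; 14 -38 0 0; 14 -38 0 0; 14 -38 0 0; 14 -38 0 0"}}

```text
clock: 1.77
ee_pos: [0.4675, 0.0871, 0.2265]
orientation: [1.0, 0.0, -0.0, 0.0]
wrist_force: [0.7, -0.3, -0.0]
grip_width: 0.0787
grip_force: 0.0
```

{"op": "move_arm", "data": {"steps": "16 -33 0 0; 16 -33 0 0; 16 -33 0 0; 16 -33 0 0; 17 -32 0 0; 17 -32 0 0; 17 -32 0 0; 0 0 30 0; 0 0 30 0; 0 0 30 0"}}

```text
clock: 2.6
ee_pos: [0.5825, 0.3139, 0.1351]
orientation: [1.0, 0.001, 0.0, -0.0]
wrist_force: [-0.2, 0.2, -1.1]
grip_width: 0.0783
grip_force: 0.0
```

Run:
```python
from h import *
s=get_state();print(s["ee_pos"],s["grip_width"])
p,d=snapshot("wrist");cv2.imwrite("pics/w1.png",p)
c=calibration("wrist");T=np.eye(4);T[:3,:3]=R.from_quat(s["orientation"]).as_matrix();T[:3,3]=s["ee_pos"]
P=cloud(d,c["camera_matrix"],T@c["hand_eye"])
for q in comps(P,.05,.06,(.35,.7,.25,.4)):
  xy=q[:,:2].astype(np.float32);print(len(q),cv2.minAreaRect(xy),cv2.minEnclosingCircle(xy))
```

```text
[0.5825 0.3139 0.1351] 0.07830649163241304
3209 ((0.5852065086364746, 0.31411314010620117), (0.04913737624883652, 0.04871995374560356), 36.706783294677734) ((0.5852658748626709, 0.31433647871017456), 0.025230851024389267)
1560 ((0.5053985118865967, 0.32109734416007996), (0.0487811453640461, 0.028885336592793465), 89.6153564453125) ((0.49616873264312744, 0.3210744857788086), 0.024859191849827766)
226 ((0.41370058059692383, 0.3266180157661438), (0.010184893384575844, 0.031340014189481735), 0.7017094492912292) ((0.40865403413772583, 0.3265562057495117), 0.015770073980093002)
```

{"op": "move_arm", "data": {"steps": "1 0 30 0; 0 0 30 0; 0 0 25 0; 0 0 18 0; 0 0 8 0; 0 0 4 0; 0 0 0 0; 0 0 0 0; 0 0 0 0; 0 0 0 0"}}

```text
clock: 3.48
ee_pos: [0.5845, 0.3133, 0.0233]
orientation: [1.0, -0.0, 0.001, -0.0]
wrist_force: [-0.2, -0.4, 0.0]
grip_width: 0.0784
grip_force: 0.0
```

{"op": "move_arm", "data": {"steps": "0 0 0 0; 0 0 0 0; 0 0 0 0; 0 0 0 0; 0 0 0 0; 0 0 0 0; 0 0 0 0; 0 0 0 0; 0 0 0 0; 0 0 0 0", "claw": 255}}

```text
clock: 4.32
ee_pos: [0.5835, 0.3131, 0.0218]
orientation: [1.0, -0.0, 0.0, -0.0]
wrist_force: [-0.7, 1.2, 1.6]
grip_width: 0.0496
grip_force: 30.0
```

{"op": "move_arm", "data": {"steps": "0 0 -20 0; 0 0 -40 0; 0 0 -40 0; 0 0 -40 0; 0 20 0 0; -3 36 0 0; -3 36 0 0; -3 36 0 0; -3 36 0 0; -3 36 0 0"}}

```text
clock: 5.15
ee_pos: [0.5676, 0.1113, 0.1612]
orientation: [1.0, 0.0, -0.0, 0.0]
wrist_force: [0.4, -0.4, -1.1]
grip_width: 0.0494
grip_force: 30.0
```

{"op": "move_arm", "data": {"steps": "0 38 0 0; 0 38 0 0; 0 38 0 0; 0 38 0 0; 0 38 0 0; 0 38 0 0; 0 38 0 0; 0 38 0 0; 0 38 0 0; 0 38 0 0"}}

```text
clock: 5.98
ee_pos: [0.5677, -0.2689, 0.1611]
orientation: [1.0, -0.0, -0.001, -0.0]
wrist_force: [0.5, 0.1, -1.3]
grip_width: 0.0494
grip_force: 30.0
```

Run:
```python
from h import *
p,d=snapshot("top");c=calibration("top");P=cloud(d,c["camera_matrix"],np.linalg.inv(c["camera_from_world"]))
print(get_state()["ee_pos"])
for nm,lo,hi,b in(("wide",.048,.06,(.35,.65,.25,.4)),("funnel",.067,.075,(.49,.58,-.09,0))):
  for q in comps(P,lo,hi,b):
    xy=q[:,:2].astype(np.float32);print(nm,len(q),cv2.minAreaRect(xy),cv2.minEnclosingCircle(xy))
```

```text
[ 0.5676 -0.277   0.1611]
wide 278 ((0.49122413992881775, 0.3215024471282959), (0.04794779419898987, 0.04879933223128319), 13.069198608398438) ((0.4911051094532013, 0.32172781229019165), 0.024986008182168007)
wide 16 ((0.39638856053352356, 0.31265008449554443), (0.00823240540921688, 0.028683142736554146), 89.38101196289062) ((0.3964299261569977, 0.31647682189941406), 0.014444486238062382)
funnel 159 ((0.5355050563812256, -0.04484013468027115), (0.05781478062272072, 0.058526355773210526), 88.17802429199219) ((0.5345386862754822, -0.044962093234062195), 0.030326198786497116)
```

{"op": "move_arm", "data": {"steps": "1 6 0 0; 0 6 0 0; 0 0 30 0; 0 0 35 0; 0 0 30 0; 0 0 20 0; 0 0 10 0; 0 0 7 0; 0 0 4 0; 0 0 1 0"}}

```text
clock: 6.87
ee_pos: [0.57, -0.2788, 0.0251]
orientation: [1.0, 0.0, 0.0, 0.0]
wrist_force: [0.6, 0.1, -1.2]
grip_width: 0.0495
grip_force: 30.0
```

{"op": "move_arm", "data": {"steps": "0 0 0 0; 0 0 0 0; 0 0 0 0; 0 0 0 0; 0 0 0 0; 0 0 0 0; 0 0 0 0; 0 0 0 0; 0 0 0 0; 0 0 0 0", "claw": 40}}

```text
clock: 7.7
ee_pos: [0.5694, -0.2791, 0.0246]
orientation: [1.0, -0.0, -0.0, -0.0]
wrist_force: [-0.6, -0.0, -0.2]
grip_width: 0.0781
grip_force: 0.0
```

{"op": "move_arm", "data": {"steps": "0 0 -20 0; 0 0 -40 0; 0 0 -40 0; 0 0 -40 0; -5 -38 0 0; -5 -38 0 0; -5 -38 0 0; -5 -38 0 0; -5 -38 0 0; -5 -38 0 0"}}

```text
clock: 8.53
ee_pos: [0.5389, -0.0494, 0.1648]
orientation: [1.0, -0.0, 0.0, 0.0]
wrist_force: [-0.2, 0.1, 0.3]
grip_width: 0.0784
grip_force: 0.0
```

{"op": "move_arm", "data": {"steps": "-5 -37 0 0; -5 -37 0 0; -5 -37 0 0; -5 -37 0 0; -5 -37 0 0; -5 -37 0 0; -5 -37 0 0; -5 -37 0 0; -3 -37 0 0; -3 -37 0 0"}}

```text
clock: 9.37
ee_pos: [0.4929, 0.3208, 0.1648]
orientation: [1.0, 0.0, 0.0, -0.0]
wrist_force: [1.3, -0.4, -0.1]
grip_width: 0.0782
grip_force: 0.0
```

Run:
```python
from h import *
p,d=snapshot("top");c=calibration("top");P=cloud(d,c["camera_matrix"],np.linalg.inv(c["camera_from_world"]))
print(get_state()["ee_pos"])
for nm,lo,hi,b in(("wide",.048,.059,(.35,.65,-.4,-.2)),("tote",.053,.07,(.38,.66,-.45,-.15))):
  for q in comps(P,lo,hi,b):
    xy=q[:,:2].astype(np.float32);print(nm,len(q),cv2.minAreaRect(xy),cv2.minEnclosingCircle(xy))
```

```text
[0.4919 0.3271 0.1649]
wide 137 ((0.5322393774986267, -0.37896406650543213), (0.20154587924480438, 0.012638183310627937), 8.796396255493164) ((0.5319240093231201, -0.376926451921463), 0.10096282511949539)
wide 273 ((0.5684797763824463, -0.27843084931373596), (0.049987562000751495, 0.0463552325963974), 89.6095199584961) ((0.568998396396637, -0.2783655822277069), 0.025234663859009743)
wide 24 ((0.5335652232170105, -0.20362989604473114), (0.04837275668978691, 0.004723888821899891), 2.3552913665771484) ((0.5335450172424316, -0.20313820242881775), 0.02435854822397232)
wide 43 ((0.46108657121658325, -0.21311378479003906), (0.08792610466480255, 0.005029662977904081), 7.653266429901123) ((0.4608979821205139, -0.21171048283576965), 0.04407106339931488)
tote 680 ((0.5219579935073853, -0.2942389249801636), (0.2101442962884903, 0.18104484677314758), 6.78688383102417) ((0.5214828252792358, -0.2941093444824219), 0.1363389492034912)
tote 264 ((0.5683374404907227, -0.2788727879524231), (0.049101777374744415, 0.04663380607962608), 89.6095199584961) ((0.5689815282821655, -0.2785961925983429), 0.02500353939831257)
```

{"op": "move_arm", "data": {"steps": "0 0 0 0; 0 0 30 0; 0 0 40 0; 0 0 35 0; 0 0 20 0; 0 0 12 0; 0 0 6 0; 0 0 0 0; 0 0 0 0; 0 0 0 0"}}

```text
clock: 10.25
ee_pos: [0.4949, 0.3193, 0.0234]
orientation: [1.0, -0.0, 0.002, -0.001]
wrist_force: [-0.5, -0.1, 1.0]
grip_width: 0.0788
grip_force: 0.0
```

{"op": "move_arm", "data": {"steps": "0 0 0 0; 0 0 0 0; 0 0 0 0; 0 0 0 0; 0 0 0 0; 0 0 0 0; 0 0 0 0; 0 0 0 0; 0 0 0 0; 0 0 0 0", "claw": 255}}

```text
clock: 11.08
ee_pos: [0.4938, 0.3193, 0.0221]
orientation: [1.0, -0.0, 0.0, -0.0]
wrist_force: [-0.9, 2.3, 5.8]
grip_width: 0.0498
grip_force: 30.0
```

{"op": "move_arm", "data": {"steps": "0 0 -20 0; 0 0 -40 0; 0 0 -40 0; 0 0 -40 0; 0 20 0 0; 0 36 0 0; 0 36 0 0; 0 36 0 0; 0 36 0 0; 0 36 0 0"}}

```text
clock: 11.92
ee_pos: [0.4924, 0.1171, 0.1609]
orientation: [1.0, 0.0, -0.001, 0.0]
wrist_force: [0.9, -0.5, -1.3]
grip_width: 0.0498
grip_force: 30.0
```

{"op": "move_arm", "data": {"steps": "-2 40 0 0; -2 40 0 0; -2 40 0 0; -2 40 0 0; -2 40 0 0; -2 40 0 0; -2 40 0 0; -2 40 0 0; 0 40 0 0; 0 34 0 0"}}

```text
clock: 12.75
ee_pos: [0.4762, -0.2777, 0.1608]
orientation: [1.0, -0.001, -0.001, -0.0]
wrist_force: [0.8, -0.6, -0.1]
grip_width: 0.0497
grip_force: 30.0
```

{"op": "move_arm", "data": {"steps": "0 15 0 0; 0 5 0 0; 0 0 0 0; 0 0 35 0; 0 0 40 0; 0 0 30 0; 0 0 15 0; 0 0 9 0; 0 0 5 0; 0 0 2 0"}}

```text
clock: 13.58
ee_pos: [0.4778, -0.2938, 0.0256]
orientation: [1.0, 0.001, -0.0, -0.0]
wrist_force: [-0.3, -0.5, -0.7]
grip_width: 0.0498
grip_force: 30.0
```

{"op": "move_arm", "data": {"steps": "0 0 0 0; 0 0 0 0; 0 0 0 0; 0 0 0 0; 0 0 0 0; 0 0 0 0; 0 0 0 0; 0 0 0 0; 0 0 0 0; 0 0 0 0", "claw": 40}}

```text
clock: 14.42
ee_pos: [0.4774, -0.2951, 0.0256]
orientation: [1.0, -0.0, -0.0, -0.0]
wrist_force: [-0.0, -0.0, 0.4]
grip_width: 0.0786
grip_force: 0.0
```

{"op": "move_arm", "data": {"steps": "0 0 -20 0; 0 0 -40 0; 0 0 -40 0; 0 0 -40 0; -5 -38 0 0; -5 -38 0 0; -5 -38 0 0; -5 -38 0 0; -5 -38 0 0; -5 -38 0 0"}}

```text
clock: 15.25
ee_pos: [0.4468, -0.0655, 0.1657]
orientation: [1.0, -0.0, 0.0, 0.0]
wrist_force: [0.4, 0.2, -0.4]
grip_width: 0.0783
grip_force: 0.0
```

{"op": "move_arm", "data": {"steps": "-5 -40 0 0; -5 -40 0 0; -5 -40 0 0; -5 -40 0 0; -5 -40 0 0; -5 -40 0 0; -5 -40 0 0; -5 -40 0 0; -5 -40 0 0; -4 -32 0 0"}}

```text
clock: 16.08
ee_pos: [0.3976, 0.3277, 0.1658]
orientation: [1.0, 0.001, 0.0, -0.0]
wrist_force: [-0.0, -0.2, -0.4]
grip_width: 0.0781
grip_force: 0.0
```

Run:
```python
from h import *
p,d=snapshot("top");c=calibration("top");P=cloud(d,c["camera_matrix"],np.linalg.inv(c["camera_from_world"]))
cv2.imwrite("pics/t2.png",p[100:320])
s=get_state();print(s["ee_pos"])
for nm,lo,hi,b in(("wide",.048,.059,(.4,.65,-.36,-.22)),("tote",.053,.07,(.38,.66,-.45,-.15))):
  for q in comps(P,lo,hi,b):
    xy=q[:,:2].astype(np.float32);print(nm,len(q),q[:,2].std(),cv2.minAreaRect(xy),cv2.minEnclosingCircle(xy))
s=get_state();print(s["ee_pos"])
p,d=snapshot("wrist")
c=calibration("wrist");T=np.eye(4);T[:3,:3]=R.from_quat(s["orientation"]).as_matrix();T[:3,3]=s["ee_pos"]
P=cloud(d,c["camera_matrix"],T@c["hand_eye"])
for q in comps(P,.083,.095,(.35,.5,.25,.4)):
  xy=q[:,:2].astype(np.float32);print(len(q),cv2.minAreaRect(xy),cv2.minEnclosingCircle(xy))
```

```text
[0.397  0.3321 0.1659]
wide 269 0.0017924349156970309 ((0.5689443945884705, -0.2782122492790222), (0.0485522635281086, 0.04859839752316475), 69.72116088867188) ((0.5686334371566772, -0.27875667810440063), 0.02538158930838108)
wide 283 0.00197997954421693 ((0.47584906220436096, -0.2929728329181671), (0.047709688544273376, 0.04899393394589424), 26.322797775268555) ((0.47515684366226196, -0.29351845383644104), 0.025371449068188667)
tote 679 0.002542868727868555 ((0.5219680070877075, -0.294604629278183), (0.21002288162708282, 0.18230584263801575), 6.840566158294678) ((0.521140456199646, -0.29361191391944885), 0.1362127810716629)
tote 258 0.0014971391720551216 ((0.5685665011405945, -0.27851393818855286), (0.04916839674115181, 0.04658244922757149), 89.00301361083984) ((0.5688779950141907, -0.27845457196235657), 0.02500767633318901)
tote 265 0.0015944037992232847 ((0.4751433730125427, -0.2933714687824249), (0.047700606286525726, 0.047709010541439056), 40.59607696533203) ((0.4759924113750458, -0.29358917474746704), 0.025219550356268883)
[0.397  0.3321 0.1659]
1717 ((0.4000738859176636, 0.3262346684932709), (0.03479775786399841, 0.035290829837322235), 50.05897521972656) ((0.39993709325790405, 0.32625865936279297), 0.017949096858501434)
```

View pics/t2.png

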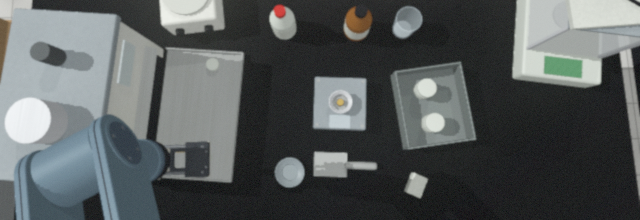

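Both wide jars stand in the tote, at crop (426,89) and (433,123). The loose cap and the bystanders haven't moved. Now the tall jar.

{"op": "move_arm", "data": {"steps": "1 0 0 0; 0 0 0 0; 0 0 25 0; 0 0 35 0; 0 0 30 0; 0 0 18 0; 0 0 8 0; 0 0 4 0; 0 0 0 0; 0 0 0 0"}}

```text
clock: 17.02
ee_pos: [0.4006, 0.3248, 0.0467]
orientation: [1.0, -0.001, 0.001, -0.0]
wrist_force: [0.0, 0.5, 0.9]
grip_width: 0.0783
grip_force: 0.0
```

{"op": "move_arm", "data": {"steps": "0 0 0 0; 0 0 0 0; 0 0 0 0; 0 0 0 0; 0 0 0 0; 0 0 0 0; 0 0 0 0; 0 0 0 0; 0 0 0 0; 0 0 0 0", "claw": 255}}

```text
clock: 17.85
ee_pos: [0.3996, 0.3252, 0.0458]
orientation: [1.0, -0.0, 0.0, -0.0]
wrist_force: [-0.2, 1.6, 1.8]
grip_width: 0.0358
grip_force: 30.0
```

{"op": "move_arm", "data": {"steps": "0 0 0 0; 0 0 -10 0; 0 0 -30 0; 0 0 -40 0; 0 0 -40 0; 0 0 -20 0; 5 20 0 0; 15 35 0 0; 15 35 0 0; 15 35 0 0"}}

```text
clock: 18.68
ee_pos: [0.4493, 0.1987, 0.1863]
orientation: [1.0, 0.001, 0.0, 0.0]
wrist_force: [0.8, 0.1, -1.2]
grip_width: 0.0357
grip_force: 30.0
```

{"op": "move_arm", "data": {"steps": "11 32 0 0; 11 32 0 0; 11 32 0 0; 11 32 0 0; 11 32 0 0; 11 32 0 0; 11 30 0 0; 7 16 0 0; 2 5 0 0; 0 0 0 0"}}

```text
clock: 19.52
ee_pos: [0.5354, -0.0443, 0.1856]
orientation: [1.0, -0.001, -0.0, -0.0]
wrist_force: [0.2, 0.9, -1.1]
grip_width: 0.0356
grip_force: 30.0
```

{"op": "move_arm", "data": {"steps": "0 0 0 0; 0 0 10 0; 0 0 10 0; 0 0 10 0; 0 0 10 0; 0 0 5 0; 0 0 0 0; 0 0 0 0; 0 0 0 0; 0 0 0 0"}}

```text
clock: 20.35
ee_pos: [0.5359, -0.0432, 0.1412]
orientation: [1.0, -0.0, 0.001, 0.0]
wrist_force: [0.6, -0.1, -1.4]
grip_width: 0.0357
grip_force: 30.0
```

Run:
```python
from h import *
s=get_state();print(s["ee_pos"],s["wrist_force"])
ims=[]
for n in("top","scene"):
    p,d=snapshot(n);c=calibration(n);P=cloud(d,c["camera_matrix"],np.linalg.inv(c["camera_from_world"]))
    C=c["camera_from_world"];K=c["camera_matrix"]
    u=K@(C@[.535,-.045,.1,1])[:3];u=(u[:2]/u[2]).astype(int)
    ims.append(cv2.resize(p[u[1]-50:u[1]+50,u[0]-60:u[0]+60],None,fx=3,fy=3))
    for nm,lo,hi in(("funnel",.064,.074),("jar",.088,.13)):
      for q in comps(P,lo,hi,(.49,.58,-.09,0)):
        xy=q[:,:2].astype(np.float32);print(n,nm,len(q),cv2.minAreaRect(xy),cv2.minEnclosingCircle(xy))
cv2.imwrite("pics/f1.png",np.hstack(ims))
```

```text
[ 0.5359 -0.0432  0.1412] [ 0.6255 -0.1169 -1.4273]
top funnel 57 ((0.5127114653587341, -0.047654878348112106), (0.014784238301217556, 0.047419752925634384), 8.515926361083984) ((0.5181878209114075, -0.04683487117290497), 0.023812735453248024)
scene funnel 211 ((0.5375761389732361, -0.04487975686788559), (0.054349690675735474, 0.05852796882390976), 7.756521701812744) ((0.536615788936615, -0.044819775968790054), 0.03063628450036049)
scene funnel 41 ((0.5364559292793274, -0.04450838267803192), (0.01522541418671608, 0.01717427186667919), 57.7074089050293) ((0.5361315608024597, -0.04528157040476799), 0.008996423333883286)
scene jar 208 ((0.5455299019813538, -0.0426022931933403), (0.017294369637966156, 0.03481905907392502), 2.374192476272583) ((0.5380269289016724, -0.042922213673591614), 0.017537828534841537)
```

View pics/f1.png

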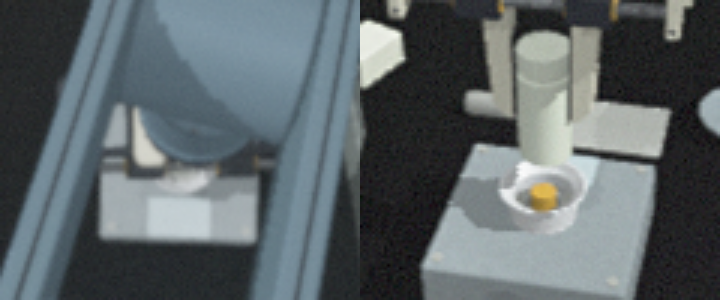

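The held jar is upright above the funnel: jar bottom at crop (543,160), plunger at (543,197). It sits about 2 mm too far to +y, so I'll correct that and descend.

{"op": "move_arm", "data": {"steps": "0 2 0 0; 0 0 8 0; 0 0 8 0; 0 0 8 0; 0 0 6 0; 0 0 3 0; 0 0 0 0; 0 0 0 0; 0 0 0 0; 0 0 0 0"}}

```text
clock: 21.28
ee_pos: [0.5358, -0.0451, 0.1079]
orientation: [1.0, -0.0, 0.0, 0.0]
wrist_force: [-0.3, 0.5, -1.2]
grip_width: 0.0361
grip_force: 30.0
```

{"op": "move_arm", "data": {"steps": "0 0 1 0; 0 0 1 0; 0 0 1 0; 0 0 1 0; 0 0 1 0; 0 0 0 0; 0 0 0 0; 0 0 0 0; 0 0 0 0; 0 0 0 0"}}

```text
clock: 22.12
ee_pos: [0.5358, -0.0452, 0.1028]
orientation: [1.0, -0.0, 0.0, 0.0]
wrist_force: [1.2, -0.2, 4.3]
grip_width: 0.0356
grip_force: 30.0
```

{"op": "move_arm", "data": {"steps": "0 0 1 0; 0 0 0 0; 0 0 1 0; 0 0 0 0; 0 0 1 0; 0 0 0 0; 0 0 1 0; 0 0 0 0; 0 0 0.5 0; 0 0 0 0"}}

```text
clock: 22.95
ee_pos: [0.5358, -0.0452, 0.0983]
orientation: [1.0, -0.0, 0.0, 0.0]
wrist_force: [1.6, -0.5, 5.0]
grip_width: 0.0356
grip_force: 30.0
```

{"op": "move_arm", "data": {"steps": "0 0 0.5 0; 0 0 0 0; 0 0 0.5 0; 0 0 0 0; 0 0 0.5 0; 0 0 0 0; 0 0 0 0; 0 0 0 0; 0 0 0 0; 0 0 0 0"}}

```text
clock: 23.78
ee_pos: [0.5358, -0.0452, 0.097]
orientation: [1.0, -0.0, 0.0, 0.0]
wrist_force: [2.1, -0.1, 5.6]
grip_width: 0.0355
grip_force: 30.0
```

{"op": "move_arm", "data": {"steps": "0 0 0.5 0; 0 0 0 0; 0 0 0 0; 0 0 0 0; 0 0 0.5 0; 0 0 0 0; 0 0 0 0; 0 0 0 0; 0 0 0 0; 0 0 0 0"}}

```text
clock: 24.62
ee_pos: [0.5359, -0.0452, 0.0968]
orientation: [1.0, 0.0, 0.001, 0.0]
wrist_force: [-0.3, 0.1, 11.8]
grip_width: 0.0355
grip_force: 30.0
```

{"op": "move_arm", "data": {"steps": "0 0 0.5 0; 0 0 0 0; 0 0 0 0; 0 0 0 0; 0 0 0 0; 0 0 0 0; 0 0 0 0; 0 0 0 0; 0 0 0 0; 0 0 0 0"}}

```text
clock: 25.45
ee_pos: [0.5359, -0.0452, 0.0968]
orientation: [1.0, -0.0, 0.001, 0.0]
wrist_force: [-1.6, -0.4, 14.7]
grip_width: 0.0354
grip_force: 30.0
```

{"op": "move_arm", "data": {"steps": "0 0 0.3 0; 0 0 0 0; 0 0 0 0; 0 0 0 0; 0 0 0 0; 0 0 0 0; 0 0 0 0; 0 0 0 0; 0 0 0 0; 0 0 0 0"}}

```text
clock: 26.28
ee_pos: [0.5359, -0.0451, 0.0967]
orientation: [1.0, 0.0, 0.001, 0.0]
wrist_force: [-2.6, -0.1, 18.3]
grip_width: 0.0353
grip_force: 30.0
```

Run:
```python
from h import *
p,d=snapshot("scene");cv2.imwrite("pics/f2.png",cv2.resize(p[140:290,120:400],None,fx=2.5,fy=2.5))
s=get_state();print(s["ee_pos"],s["wrist_force"],s["grip_force"])
c=calibration("scene");P=cloud(d,c["camera_matrix"],np.linalg.inv(c["camera_from_world"]))
for q in comps(P,.133,.145,(.49,.58,-.09,0)):
    print(len(q),np.median(q,0),cv2.minAreaRect(q[:,:2].astype(np.float32)))
```

```text
[ 0.5359 -0.0452  0.0967] [-2.2685  1.712  17.9054] 30.002926290035248
289 [ 0.5436 -0.0445  0.14  ] ((0.5361815690994263, -0.042364396154880524), (0.06535031646490097, 0.036632027477025986), 77.26762390136719)
```

View pics/f2.png

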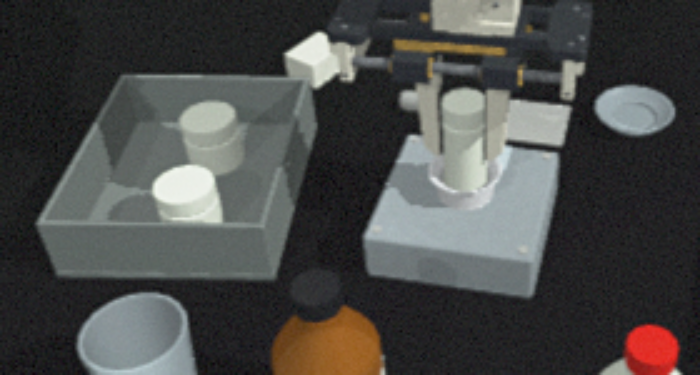

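The tall jar is seated upright in the funnel at (463,170), with its top at 0.140 m, about 1 mm above the 0.139 m expected on the stop. The push is 18–19 N, and both wide jars stand in the tote at (210,135) and (187,195).

```bash
python3 -c "
from workcell import *
print(close_job())"
```

```text
the job is handed in; nothing more can be done
None
```

Job handed in at about 26 s: both wide jars stand released in the tote, and the tall jar is held upright on the tester's stop with about 18 N of push; the judge's verdict was not shown.

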